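# Free an interlocked slide-archive drawer

### The job

The blue-fronted drawer of the slide cabinet is held by the cabinet's interlock, because one of the other three drawers has not been pushed fully home. Find that drawer by feel and push it gently fully home, then draw the blue drawer out by at least 100 mm and let go of it. Never strain a drawer that is held or already against its stop (keep under 24 N), and leave the tube rack, the tub and the bottle where they stand.

Things in the scene. Friction and masses are not known exactly. Their poses are not given: they have to be found in the camera images.
- cabinet: White steel slide cabinet, 360 deep x 408 wide x 120 mm high. Origin: on the bench, under the middle of the carcass's front edge; x from drawer fronts to back, y to the left seen from the robot, z up. Four bays side by side 98 mm apart, one drawer in each, opening along -x towards the robot; three fronts light grey, one blue, in any bay. It, its stops and its interlock must never take over 24 N.
- bay1 (a point): Fixed point of the cabinet (y = -147 mm, axes as its own): where the centre of the pull bar of the drawer in the first bay, farthest right seen from the robot, lies when that drawer is home. This is rough: the fronts differ in thickness, so the true bar then lies 0 to 12 mm nearer the robot (-x). One grey drawer, in any bay, stands 11 to 15 mm short of home.
- bay2 (a point): The same for the second bay (y = -49 mm). Each drawer has a level steel pull bar along y, 10 mm thick, 78 mm long, centred 85 mm above the bench and 40 mm out from the face of its front (35 mm free between), on two 8 mm posts 60 mm apart. Fronts are 93 mm wide, 18 to 30 mm thick, from 18 to 116 mm above the bench, and stand before the carcass, so they are seen from above.
- bay3 (a point): The same for the third bay (y = +49 mm). Interlock, a hidden sliding bar behind the fronts: only one drawer can be out at a time. While the drawer left short is not home against its stop (to within 0.7 mm), no other drawer can be drawn out: it stops hard after about 1 mm, or after 7 mm once the drawer left short is nearly home.
- bay4 (a point): The same for the fourth bay (y = +147 mm), farthest left. A drawer weighs 0.6 to 1 kg, slides against about 2 N of friction (4 N in its first 13 mm out, where it works the interlock), has no latch and stays where it is left. At home it meets a rubber stop that yields about 1 mm for each 12 N.
- blue_drawer (a joint): How far the blue-fronted drawer is out from home along the cabinet's -x, in m: 0 at the start, home; the runner ends at 0.130; below 0 the rubber stop is pressed.
- blue_bar (a point): Centre of the pull bar of the blue-fronted drawer; moves with that drawer. Axes as the cabinet's.
- rack_center (a point): Bystander: black tube rack with purple-capped blood tubes, 75 x 160 mm, tubes up to 90 mm high; point 22 mm above the bench in its middle.
- tub_center (a point): Bystander: lidded tub of black stoppers, 126 x 101 x 68 mm; its centre.
- bottle_center (a point): Bystander: amber stain bottle with a blue cap, 56 mm in diameter, 115 mm high; its centre.

How it is judged:
At the end, for the whole second after the job is handed in: The blue drawer stands at rest at least 100 mm out from home, released; the interlock then holds the other three drawers home (value of joint blue_drawer above 0.1 m and velocity of joint blue_drawer between -0.01 and 0.01 m/s); the robot touches nothing.
It fails at once if the cabinet, its stops or its interlock take more than 24 N (a held drawer strained, a drawer rammed home, the carcass bumped) (contact force between cabinet and anything else above 24 N).
It fails at once if a bystander is moved by more than 15 mm (distance of any of rack_center, tub_center, bottle_center from where it was at the start of the episode above 0.015 m).
It also fails if it takes over 58 s, if anything falls off the work surface, if the arm or the gripper's body presses on something with over 40 N, if the wrist force passes 120 N, or if a joint passes its speed limit or range.

### The arm

A 7-joint arm with a two-finger parallel gripper is mounted at the origin on the work surface. World frame = base frame: x ahead of the robot, y to its left, z up, the work surface at z = 0. Lengths are in m, angles in rad, forces in N, time in s.
With the tool pointing down it reaches from about 0.35 to 0.9 m from the base axis. Payload 8.1 kg.
Tool frame: the origin (TCP) lies between the finger pads; the fingertips stand ahead of it and the grasp point (between the pads) is the TCP (arm.nose_length is the z of the fingertips in the tool frame, in m); z points along the fingers, y is the line along which they close (so a half turn about z gives the same grasp; the last joint's range is limited). The gripper opens to 92 mm and grips with 3 to 60 N. Pads are 19 mm wide; open, the fingers measure 130 mm over their backs; the gripper's body (75 mm by 190 mm) begins 47 mm behind the grasp point.
Start: joints at [-1.441, 0.434, 0.025, 1.573, -0.012, 1.134, -0.075], TCP at [0.144, 0.608, 0.246] pointing down, gripper open.
Joint ranges: [-2.62, 2.62], [-0.44, 2.09], [-1.27, 1.32], [0.08, 2.57], [-1.32, 4.46], [0.12, 2], [-2.74, 2.74]. Speed limits (rad/s): [2.22, 2.22, 3.01, 3.01, 3.14, 3.14, 3.14].

### API

Orientations are given as a rotation vector (axis times angle).
In Python, from cell import sensors, optics, arm gives the robot as it stands.
- The arm moves only by the tool arm_command, never from a script. Its argument "deltas" is one flat list of numbers, 7 for each row, row after row: the turn, a rotation vector about the world's x, y, z as a fraction of full scale, then the shift along the world's x, y, z as a fraction of full scale, then the finger opening in mm, from 0 to 91.8. In form: [wx, wy, wz, dx, dy, dz, fingers, wx, wy, wz, dx, dy, dz, fingers, ...]. A call has 1 to 20 rows; each row is the pose to reach, as a shift and turn from the pose commanded when the call began; what a row does not reach only later rows make up. Full scale, the value 1, is 1 m for a shift and 90 degrees for a turn. A row lasts 1/10 s, in which the tool goes at most 50 mm and 8.59 degrees, less where a joint would pass 70% of its speed; a pose out of reach is approached as far as the arm can. A call with a number of a shift or a turn outside -1 to 1 is refused whole. A call with a gripper value outside its range is refused whole. The fingers move at their own pace and stop on an object; "force" is the grip in N (left out, the last holds). Time passes only in rows, so rows that repeat a pose let the fingers close. It gives the time, the measured TCP pose, the force, the opening and the grip force at its end, in the units of the state.
- sensors.observe(): the state, without advancing time (a new reading comes with each control period).
- optics.get_image(name): name is "scene" or "top" or "wrist"; returns the picture (480x640x3 uint8, blue, green, red); there is no depth.
- optics.calibration(name): a dict with "camera_matrix" (3x3 intrinsics, pixels), "rvec" (rotation vector, rad) and "tvec" (3), from world to camera coordinates, as OpenCV has them. Camera axes: x right, y down, z forward; pixel columns grow to the right and rows downward; lengths in m; the calibration is good to about 2 mm. A picture is of the moment at which its call begins: read the wrist's pose just before it. calibration takes no time and is no camera call; for the wrist camera it gives the pose at the moment of the call.
- arm.sign_off(): hands the job in; it is judged then, once.
The state is a dict: "clock": time; "joints": joint angles; "dq": joint speeds; "joint_efforts": joint torques, N m; "position": TCP position; "ee_rot": TCP orientation; "force": force on the tool from outside, world axes, zero at the start; "ft_torque": the same for the moment, N m; "width": opening from 0.0 (shut) to 1.0 (fully open); "gripper_force": force on a finger pad.
Only numpy, scipy, OpenCV 4.12 (cv2) and the standard library are available. Lean on these libraries where they do the work, as an engineer would, in place of code of your own. Each camera call takes 0.05 s, during which the arm holds its last target. There are 200 camera calls.

## Working session

There is one attempt and no reset: what is moved stays moved. The work goes in short steps, Python scripts to look and compute and a tool call to move; the robot and the scene stay as the last step left them, time stands still between calls to the robot, and variables do not carry over. Pictures are saved under pics/ and viewed, at most 10 in all, crops included, and the job is handed in when it is done.

Besides the shell and the picture viewer there is one more tool, called after "Emit:" as name(argument=value, ...) on one line, values as JSON. arm_command: Moves the arm, as the interface text tells. Its arguments: {"type":"object","properties":{"deltas":{"type":"array","items":{"type":"number"}},"force":{"type":"number"}},"required":["deltas"]}

```bash
mkdir -p pics; python3 - <<'E'
from cell import sensors,optics,arm
import cv2,numpy as np
s=sensors.observe();print(s['clock'],s['position'],s['ee_rot'],s['force'],s['width'],arm.nose_length)
for n in('top','scene'):
    cv2.imwrite(f'pics/{n}0.png',optics.get_image(n))
    c=optics.calibration(n);R=cv2.Rodrigues(np.array(c['rvec']))[0];print(n,c['camera_matrix'],(-R.T@np.array(c['tvec']).ravel()))
E
```

```text
0.0 [0.14412501 0.60765194 0.24494381] [-3.65005135e-01 -3.12025374e+00  2.46866071e-03] [ 0.00104243  0.48810908 -0.34341068] 1.0005835560134855 0.019
top [[454.23735418   0.         320.01879438]
 [  0.         454.23735418 236.0754617 ]
 [  0.           0.           1.        ]] [ 0.32649895 -0.01823826  1.27379531]
scene [[607.95921924   0.         318.94878306]
 [  0.         607.95921924 238.12860301]
 [  0.           0.           1.        ]] [1.4319158  0.50816106 1.16469744]
```

View pics/top0.png

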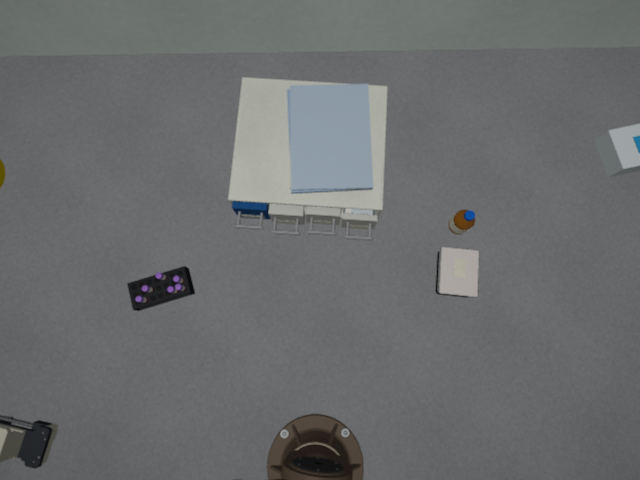

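View pics/scene0.png

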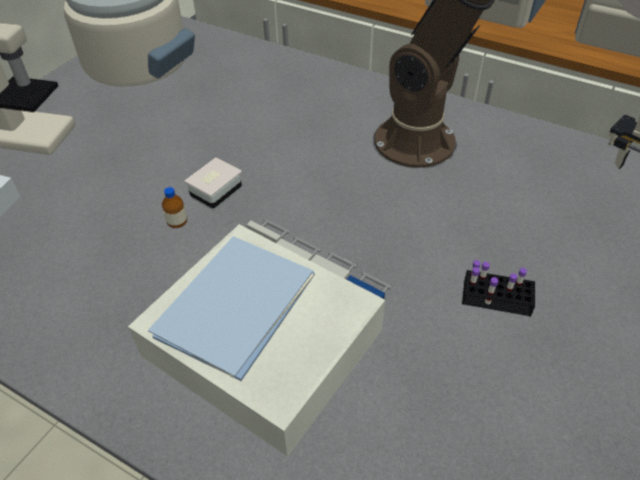

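The top view shows the cabinet near the far middle. The blue front is leftmost (bay 4), with bars at about (250,227), (286,234), (322,234) and (359,238). The rack is at (160,288), the tub at (458,272) and the bottle at (462,221), all clear of the fronts. The scene view agrees. Next I'll measure the bars and the carcass edge.

```bash
cat >h.py <<'E'
import cv2,numpy as np
from cell import optics
def ray(n,uv,z,c=None):
    c=c or optics.calibration(n);K=np.array(c['camera_matrix']);R=cv2.Rodrigues(np.array(c['rvec']))[0]
    o=-R.T@np.array(c['tvec']).ravel()
    d=R.T@np.linalg.inv(K)@np.array([*uv,1.]);return o+d*(z-o[2])/d[2]
E
python3 - <<'E'
from h import *
im=cv2.imread('pics/top0.png')
cv2.imwrite('pics/top0c.png',cv2.resize(im[190:245,225:395],(765*1,248),interpolation=cv2.INTER_CUBIC))
g=cv2.cvtColor(im,cv2.COLOR_BGR2GRAY).astype(float)
for u in(250,286,322,359):
    # bar row: brightness peak in columns between posts
    p=g[220:245,u-8:u+9].mean(1);k=p.argmax() if u<0 else 3+p[3:].argmax()
    print(u,np.round(p).astype(int))
m=cv2.inRange(im,(150,150,150),(255,255,255))
# carcass corners
for uv in((230,201),(383,208),(243,78),(388,86)):print(uv,ray('top',uv,.12).round(4))
for u,v in((250,227),(286,234),(322,234),(359,238)):print(u,ray('top',(u,v),.085).round(4))
E
```

```text
250 [110 110 109 110 107 111 125 119 102 104 109 109 110 109 109 109 109 109
 109 109 109 108 108 108 108]
286 [101 105  94  97 106 109 110 110 110 108 107 117 125 112 101 106 108 109
 109 108 108 109 108 109 108]
322 [ 98 105  96  95 104 109 109 109 109 110 107 113 124 115 102 106 110 111
 111 110 109 111 111 111 111]
359 [110  86  86  86  89 101 105  94  98 106 109 109 109 110 108 107 115 123
 112 101 106 110 110 110 110]
(230, 201) [0.6769 0.2134 0.12  ]
(383, 208) [ 0.6512 -0.1903  0.12  ]
(243, 78) [1.0367 0.1862 0.12  ]
(388, 86) [ 1.0054 -0.2205  0.12  ]
250 [0.6138 0.1647 0.085 ]
286 [0.5929 0.0679 0.085 ]
322 [ 0.5914 -0.0286  0.085 ]
359 [ 0.5788 -0.1274  0.085 ]
```

View pics/top0c.png

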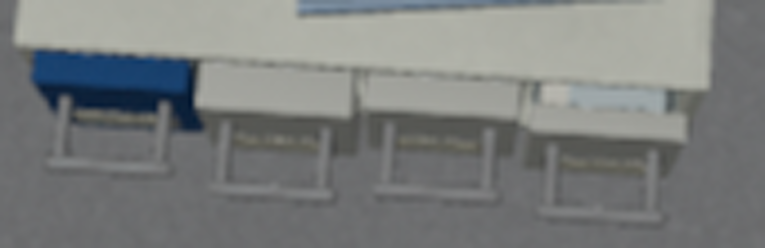

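The bay 1 front (rightmost) stands clear of the carcass and shows drawer contents behind it at about crop (600,97), so it's the likely one left short. I'll move in front of it with the fingers closed and confirm by feel.

Emit:
arm_command(deltas=[0,0,0.102,0.376,-0.733,-0.045,0,0,0,0.102,0.376,-0.733,-0.045,0,0,0,0.102,0.376,-0.733,-0.045,0,0,0,0.102,0.376,-0.733,-0.045,0,0,0,0.102,0.376,-0.733,-0.045,0,0,0,0.102,0.376,-0.733,-0.045,0,0,0,0.102,0.376,-0.733,-0.045,0,0,0,0.102,0.376,-0.733,-0.045,0,0,0,0.102,0.376,-0.733,-0.045,0,0,0,0.102,0.376,-0.733,-0.045,0,0,0,0.102,0.376,-0.733,-0.045,0,0,0,0.102,0.376,-0.733,-0.045,0,0,0,0.102,0.376,-0.733,-0.045,0,0,0,0.102,0.376,-0.733,-0.045,0,0,0,0.102,0.376,-0.733,-0.045,0,0,0,0.102,0.376,-0.733,-0.045,0,0,0,0.102,0.376,-0.733,-0.045,0,0,0,0.102,0.376,-0.733,-0.045,0,0,0,0.102,0.376,-0.733,-0.045,0,0,0,0.102,0.376,-0.733,-0.045,0])

```text
clock: 2.1
position: [0.5197, -0.1234, 0.2005]
ee_rot: [-0.112, -3.139, -0.001]
force: [-0.1, -0.2, 0.4]
width: 0.008
gripper_force: 0.0
```

```bash
python3 - <<'E'
from h import *
from cell import sensors
s=sensors.observe();print(s['clock'],s['position'],s['ee_rot'],s['force'],s['width'],s['joints'])
c=optics.calibration('wrist');np.save('w1.npy',c,allow_pickle=True)
cv2.imwrite('pics/w1.png',optics.get_image('wrist'))
E
```

```text
2.1 [ 0.51968985 -0.12337859  0.20047672] [-1.11673296e-01 -3.13868266e+00 -1.41823300e-03] [-0.06842953 -0.15344487  0.43897436] 0.008222109878295419 [-0.21646006  0.34739095  0.46036378  1.88112751 -0.18708757  0.95619833
  1.8284066 ]
```

View pics/w1.png

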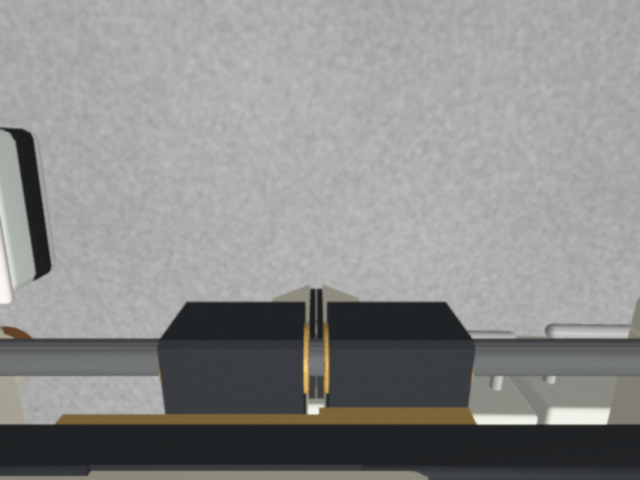

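The wrist camera looks back past the fingers and doesn't help here. I'll go down in front of bar 1 and creep forward.

Emit:
arm_command(deltas=[0,0,0,0.01,-0.003,-0.04,0,0,0,0,0.02,-0.003,-0.08,0,0,0,0,0.03,-0.004,-0.115,0,0,0,0,0.042,-0.005,-0.115,0,0,0,0,0.042,-0.005,-0.115,0,0,0,0,0.042,-0.005,-0.115,0])

```text
clock: 2.75
position: [0.5633, -0.1297, 0.0877]
ee_rot: [0.113, 3.137, -0.0]
force: [-0.1, 0.3, -0.2]
width: 0.008
gripper_force: 0.0
```

Emit:
arm_command(deltas=[0,0,0,0.001,0,0,0,0,0,0,0.002,0,0,0,0,0,0,0.002,0,0,0])

```text
clock: 3.05
position: [0.5642, -0.1298, 0.0866]
ee_rot: [0.114, 3.139, 0.0]
force: [-1.1, 1.0, 1.5]
width: 0.003
gripper_force: 0.5
```

Emit:
arm_command(deltas=[0,0,0,0.001,0,0,0,0,0,0,0.002,0,0,0,0,0,0,0.002,0,0,0])

```text
clock: 3.35
position: [0.5664, -0.1299, 0.0858]
ee_rot: [0.114, 3.139, -0.0]
force: [-0.9, 0.5, 1.1]
width: 0.002
gripper_force: 0.5
```

Emit:
arm_command(deltas=[0,0,0,0.001,0,0,0,0,0,0,0.0015,0,0,0,0,0,0,0.0015,0,0,0])

```text
clock: 3.65
position: [0.568, -0.1299, 0.0857]
ee_rot: [0.114, 3.139, -0.0]
force: [0.0, -0.4, 0.5]
width: 0.007
gripper_force: 0.1
```

Emit:
arm_command(deltas=[0,0,0,0.001,0,0,0,0,0,0,0.002,0,0,0,0,0,0,0.002,0,0,0])

```text
clock: 3.95
position: [0.5698, -0.1299, 0.0857]
ee_rot: [-0.114, -3.139, 0.0]
force: [-0.1, -0.1, 0.4]
width: 0.006
gripper_force: 0.3
```

Emit:
arm_command(deltas=[0,0,0,0.001,0,0,0,0,0,0,0.0015,0,0,0,0,0,0,0.0015,0,0,0])

```text
clock: 4.25
position: [0.5711, -0.13, 0.0857]
ee_rot: [-0.114, -3.139, 0.0]
force: [-1.7, -0.9, 0.4]
width: 0.005
gripper_force: 0.9
```

Emit:
arm_command(deltas=[0,0,0,0.001,0,0,0,0,0,0,0.0015,0,0,0,0,0,0,0.0015,0,0,0])

```text
clock: 4.55
position: [0.5727, -0.13, 0.0857]
ee_rot: [-0.114, -3.139, 0.0]
force: [-1.4, -1.1, -0.4]
width: 0.005
gripper_force: 0.8
```

Emit:
arm_command(deltas=[0,0,0,0.001,0,0,0,0,0,0,0.002,0,0,0])

```text
clock: 4.75
position: [0.5747, -0.1299, 0.0857]
ee_rot: [-0.114, -3.139, 0.0]
force: [-2.1, -1.5, 0.7]
width: 0.002
gripper_force: 1.0
```

Emit:
arm_command(deltas=[0,0,0,0.001,0,0,0,0,0,0,0.002,0,0,0])

```text
clock: 4.95
position: [0.5768, -0.1298, 0.0857]
ee_rot: [-0.114, -3.139, -0.0]
force: [-2.3, -2.7, 0.1]
width: 0.001
gripper_force: 1.4
```

Emit:
arm_command(deltas=[0,0,0,0.001,0,0,0,0,0,0,0.002,0,0,0])

```text
clock: 5.15
position: [0.5776, -0.13, 0.0856]
ee_rot: [-0.115, -3.137, -0.0]
force: [-8.6, -1.6, 5.3]
width: 0.009
gripper_force: 4.1
```

```bash
python3 - <<'E'
from h import *
im=optics.get_image('top')
cv2.imwrite('pics/top1c.png',cv2.resize(im[185:255,225:395],(765,315),interpolation=cv2.INTER_CUBIC))
E
```

```text
(no output)
```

View pics/top1c.png

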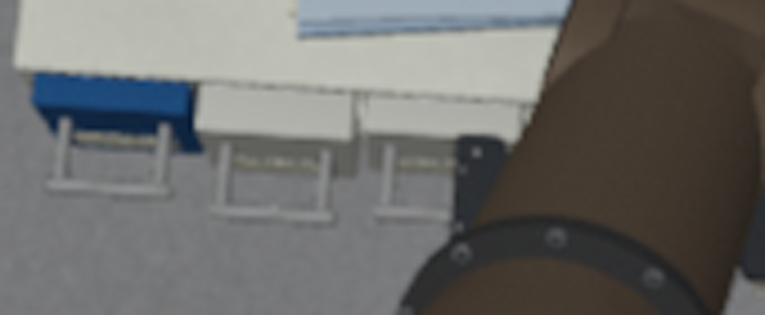

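The arm hides bay 1 in this view. The other three drawers are unchanged. I'll check the settled force.

Emit:
arm_command(deltas=[0,0,0,0,0,0,0,0,0,0,0,0,0,0])

```text
clock: 5.4
position: [0.5776, -0.1299, 0.0856]
ee_rot: [-0.115, -3.137, -0.0]
force: [-7.1, -1.3, 3.1]
width: 0.004
gripper_force: 3.1
```

Emit:
arm_command(deltas=[0,0,0,0.0005,0,0,0,0,0,0,0.0005,0,0,0])

```text
clock: 5.6
position: [0.5778, -0.13, 0.0856]
ee_rot: [-0.115, -3.137, -0.001]
force: [-8.8, -0.8, 5.7]
width: 0.003
gripper_force: 3.9
```

Bar 1 slid about 13 mm against 1–3 N and then met a firm stop at about 8 N/mm, so this is the drawer that was left short. One more gentle nudge, then I'll retreat, lift and look.

Emit:
arm_command(deltas=[0,0,0,0.0007,0,0,0,0,0,0,0.0007,0,0,0,0,0,0,0.0007,0,0,0])

```text
clock: 5.9
position: [0.578, -0.13, 0.0856]
ee_rot: [-0.115, -3.136, -0.001]
force: [-9.3, -0.0, 6.4]
width: 0.005
gripper_force: 4.7
```

Emit:
arm_command(deltas=[0,0,0,-0.005,0,0,0,0,0,0,-0.03,0,0,0,0,0,0,-0.06,0,0.04,0,0,0,0,-0.06,0.05,0.08,0,0,0,0,-0.06,0.1,0.11,0,0,0,0,-0.06,0.15,0.11,0,0,0,0,-0.06,0.2,0.11,0,0,0,0,-0.06,0.25,0.11,0,0,0,0,-0.06,0.295,0.11,0,0,0,0,-0.06,0.295,0.11,0,0,0,0,-0.06,0.295,0.11,0])

```text
clock: 7.0
position: [0.5198, 0.1692, 0.1958]
ee_rot: [0.104, 3.139, 0.003]
force: [-0.2, -0.5, -0.0]
width: 0.005
gripper_force: 0.0
```

```bash
python3 - <<'E'
from h import *
im=optics.get_image('top')
cv2.imwrite('pics/top2c.png',cv2.resize(im[185:255,225:395],(765,315),interpolation=cv2.INTER_CUBIC))
g=cv2.cvtColor(im,cv2.COLOR_BGR2GRAY).astype(float)
for u in(250,286,322,359):print(u,g[220:245,u-8:u+9].mean(1).round().astype(int))
E
```

```text
250 [120 119 119 119 116 121 143 150 138 132 131 127 125 122 120 117 112 106
 100 100 100 100 101 102 103]
286 [110 114 102 106 115 118 119 119 119 117 116 127 135 121 109 115 117 117
 117 117 117 117 117 117 118]
322 [107 114 105 104 113 118 118 118 119 119 116 122 134 124 111 115 120 120
 120 119 119 120 120 120 120]
359 [104 113 106 103 111 118 118 118 118 118 115 120 133 126 111 113 119 120
 119 118 118 119 120 119 119]
```

View pics/top2c.png

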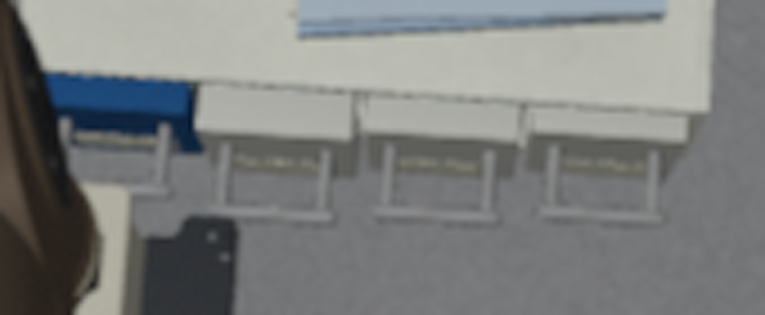

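The bay 1 front now sits flush and its bar has moved back about 12 mm, to row 232. The blue bar is centred near crop (108,190), which is about (0.615, 0.167) m. I'll go over the gap behind it and hook it.

Emit:
arm_command(deltas=[0,0,0,0.05,-0.002,0,0,0,0,0,0.1,-0.003,0,0,0,0,0,0.118,-0.003,0,0,0,0,0,0.118,-0.003,0,0,0,0,0,0.118,-0.003,0,0,0,0,0,0.118,-0.003,0,0])

```text
clock: 7.65
position: [0.6371, 0.1612, 0.1958]
ee_rot: [-0.116, -3.139, -0.0]
force: [-0.9, 0.4, 0.7]
width: 0.004
gripper_force: 0.0
```

Emit:
arm_command(deltas=[0,0,0,0,0.004,-0.03,0,0,0,0,0,0.004,-0.06,0,0,0,0,0,0.004,-0.08,0,0,0,0,0,0.004,-0.09,0,0,0,0,0,0.004,-0.094,0,0,0,0,0,0.004,-0.094,0])

```text
clock: 8.25
position: [0.6379, 0.1661, 0.1022]
ee_rot: [0.114, 3.139, 0.0]
force: [0.2, 0.1, -0.1]
width: 0.002
gripper_force: 0.0
```

Emit:
arm_command(deltas=[0,0,0,0,0,-0.005,0,0,0,0,0,0,-0.01,0,0,0,0,0,0,-0.014,0,0,0,0,0,0,-0.014,0])

```text
clock: 8.65
position: [0.6376, 0.1661, 0.0872]
ee_rot: [-0.114, -3.139, 0.0]
force: [0.1, -0.7, 0.2]
width: 0.007
gripper_force: 0.0
```

```bash
python3 - <<'E'
from h import *
im=optics.get_image('scene')
cv2.imwrite('pics/s1.png',cv2.resize(im[200:340,240:440],(800,560),interpolation=cv2.INTER_CUBIC))
E
```

```text
(no output)
```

View pics/s1.png

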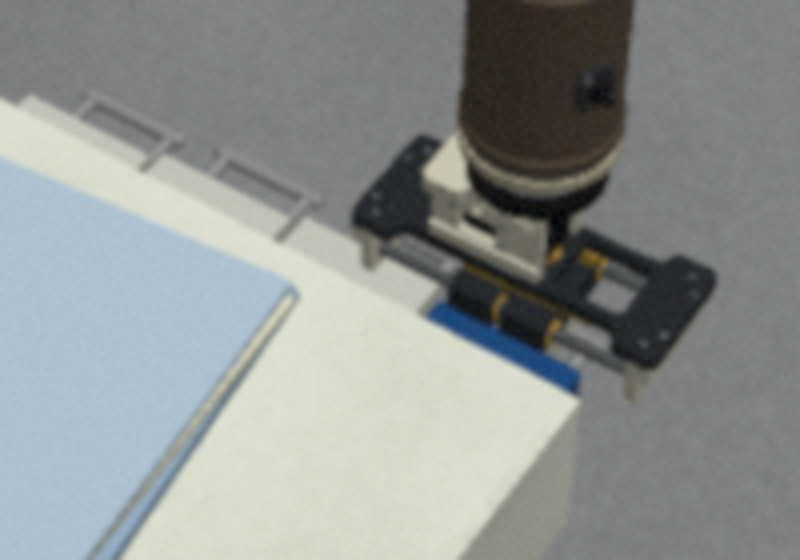

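The fingers are down between the blue front and its bar, with no contact forces. Now I'll draw gently and watch the force through the first 15 mm.

Emit:
arm_command(deltas=[0,0,0,-0.003,0,0,0,0,0,0,-0.006,0,0,0,0,0,0,-0.006,0,0,0])

```text
clock: 9.0
position: [0.6315, 0.1662, 0.0879]
ee_rot: [-0.114, -3.139, -0.0]
force: [0.7, 0.7, -0.3]
width: 0.0
gripper_force: 0.0
```

Emit:
arm_command(deltas=[0,0,0,-0.001,0,0,0,0,0,0,-0.002,0,0,0])

```text
clock: 9.2
position: [0.6303, 0.1662, 0.088]
ee_rot: [0.114, 3.138, 0.0]
force: [2.4, 1.0, -1.9]
width: 0.004
gripper_force: 1.0
```

Emit:
arm_command(deltas=[0,0,0,-0.001,0,0,0,0,0,0,-0.0015,0,0,0])

```text
clock: 9.4
position: [0.6288, 0.1663, 0.0879]
ee_rot: [0.114, 3.139, 0.001]
force: [1.5, 0.2, 0.4]
width: 0.006
gripper_force: 1.0
```

Emit:
arm_command(deltas=[0,0,0,-0.001,0,0,0,0,0,0,-0.0015,0,0,0])

```text
clock: 9.6
position: [0.627, 0.1664, 0.0879]
ee_rot: [0.114, 3.139, 0.001]
force: [1.8, 1.3, 0.6]
width: 0.006
gripper_force: 1.0
```

Emit:
arm_command(deltas=[0,0,0,-0.001,0,0,0,0,0,0,-0.0015,0,0,0])

```text
clock: 9.8
position: [0.6254, 0.1663, 0.0878]
ee_rot: [0.114, 3.139, 0.0]
force: [2.1, 1.8, 0.5]
width: 0.004
gripper_force: 1.0
```

Emit:
arm_command(deltas=[0,0,0,-0.001,0,0,0,0,0,0,-0.002,0,0,0])

```text
clock: 10.0
position: [0.6235, 0.1662, 0.0878]
ee_rot: [0.114, 3.139, 0.0]
force: [4.4, 2.1, -0.0]
width: 0.004
gripper_force: 1.9
```

Emit:
arm_command(deltas=[0,0,0,-0.001,0,0,0,0,0,0,-0.0015,0,0,0])

```text
clock: 10.2
position: [0.6227, 0.1663, 0.0879]
ee_rot: [0.114, 3.138, 0.001]
force: [5.5, 1.8, -2.0]
width: 0.001
gripper_force: 2.9
```

Emit:
arm_command(deltas=[0,0,0,-0.001,0,0,0,0,0,0,-0.0015,0,0,0])

```text
clock: 10.4
position: [0.621, 0.1664, 0.0878]
ee_rot: [0.114, 3.138, 0.001]
force: [4.4, 3.8, -0.1]
width: 0.009
gripper_force: 1.9
```

Emit:
arm_command(deltas=[0,0,0,-0.001,0,0,0,0,0,0,-0.002,0,0,0])

```text
clock: 10.6
position: [0.6184, 0.1662, 0.0878]
ee_rot: [0.114, 3.139, 0.0]
force: [2.2, 2.0, 1.0]
width: 0.0
gripper_force: 1.2
```

Emit:
arm_command(deltas=[0,0,0,-0.001,0,0,0,0,0,0,-0.002,0,0,0])

```text
clock: 10.8
position: [0.6161, 0.166, 0.0877]
ee_rot: [-0.114, -3.139, 0.0]
force: [2.9, 1.2, 0.3]
width: 0.004
gripper_force: 1.1
```

Emit:
arm_command(deltas=[0,0,0,-0.002,0,0,0,0,0,0,-0.004,0,0,0,0,0,0,-0.006,0,0,0,0,0,0,-0.008,0.001,0,0])

```text
clock: 11.2
position: [0.6082, 0.1665, 0.0877]
ee_rot: [-0.115, -3.139, 0.001]
force: [2.7, -2.0, 0.5]
width: 0.004
gripper_force: 1.2
```

Emit:
arm_command(deltas=[0,0,0,-0.003,0,0,0,0,0,0,-0.006,0,0,0,0,0,0,-0.01,0,0,0,0,0,0,-0.015,0.001,0,0,0,0,0,-0.02,0.001,0,0,0,0,0,-0.025,0.002,0,0,0,0,0,-0.03,0.002,0,0,0,0,0,-0.035,0.002,0,0,0,0,0,-0.04,0.003,0,0,0,0,0,-0.045,0.003,0,0,0,0,0,-0.05,0.004,0,0,0,0,0,-0.055,0.004,0,0,0,0,0,-0.06,0.004,0,0,0,0,0,-0.064,0.005,0,0,0,0,0,-0.067,0.005,0,0,0,0,0,-0.07,0.005,0,0])

```text
clock: 12.8
position: [0.5382, 0.1724, 0.0878]
ee_rot: [0.114, 3.139, 0.001]
force: [2.8, 0.0, -0.9]
width: 0.004
gripper_force: 1.3
```

Emit:
arm_command(deltas=[0,0,0,-0.003,0,0,0,0,0,0,-0.007,0,0,0,0,0,0,-0.011,0.001,0,0,0,0,0,-0.015,0.001,0,0,0,0,0,-0.018,0.001,0,0,0,0,0,-0.02,0.001,0,0,0,0,0,-0.021,0.001,0,0,0,0,0,-0.021,0.001,0,0,0,0,0,-0.021,0.001,0,0])

```text
clock: 13.7
position: [0.5171, 0.1729, 0.0876]
ee_rot: [-0.114, -3.139, 0.001]
force: [0.8, 1.4, 0.4]
width: 0.002
gripper_force: 0.4
```

```bash
python3 - <<'E'
from h import *
im=optics.get_image('scene')
cv2.imwrite('pics/s2.png',cv2.resize(im[180:340,240:440],(750,600),interpolation=cv2.INTER_CUBIC))
E
```

```text
(no output)
```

View pics/s2.png

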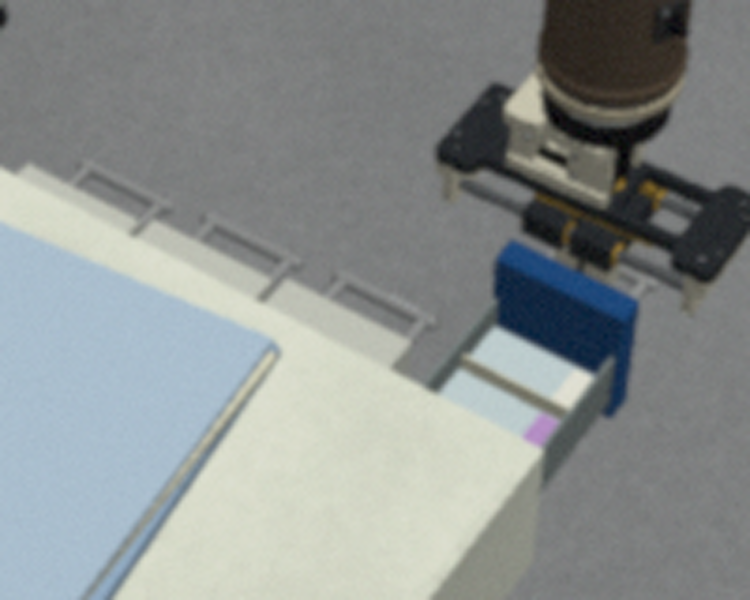

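The blue drawer is well out, with the fingers still inside its pull. I'll draw 5 mm more for margin, then back off the bar by 7 mm and lift clear.

Emit:
arm_command(deltas=[0,0,0,-0.002,0,0,0,0,0,0,-0.004,0,0,0,0,0,0,-0.005,0,0,0,0,0,0,-0.005,0,0,0,0,0,0,-0.002,0,0,0,0,0,0,0.002,0,0,0,0,0,0,0.002,0,0,0])

```text
clock: 14.45
position: [0.5199, 0.173, 0.0877]
ee_rot: [0.115, 3.139, -0.0]
force: [0.4, 0.5, -0.3]
width: 0.004
gripper_force: 0.0
```

Emit:
arm_command(deltas=[0,0,0,0,0,0.01,0,0,0,0,0,0,0.03,0,0,0,0,0,0,0.07,0,0,0,0,0,0,0.11,0,0,0,0,-0.04,-0.02,0.15,0,0,0,0,-0.09,-0.04,0.18,0,0,0,0,-0.12,-0.06,0.18,0,0,0,0,-0.12,-0.1,0.18,0,0,0,0,-0.12,-0.15,0.18,0,0,0,0,-0.12,-0.2,0.18,0,0,0,0,-0.12,-0.2,0.18,0,0,0,0,-0.12,-0.2,0.18,0,0,0,0,-0.12,-0.2,0.18,0])

```text
clock: 15.75
position: [0.3994, -0.0261, 0.268]
ee_rot: [0.113, 3.139, 0.001]
force: [0.3, -0.4, -0.5]
width: 0.006
gripper_force: 0.0
```

```bash
python3 - <<'E'
from h import *
im=optics.get_image('top')
cv2.imwrite('pics/top3c.png',cv2.resize(im[185:285,215:395],(720,400),interpolation=cv2.INTER_CUBIC))
g=cv2.cvtColor(im,cv2.COLOR_BGR2GRAY).astype(float)
p=g[250:290,238:252].mean(1);print(p.round().astype(int))
for v in range(262,280,3):print(v,ray('top',(246,v),.085).round(4))
E
```

```text
[ 63  64  61  48  32  32  59 100 105 100 112 112 112 112 113 113 113 111
 109 119 131 120 107 109 113 113 113 113 113 112 112 113 113 114 115 115
 114 114 114 114]
262 [0.5187 0.1737 0.085 ]
265 [0.5107 0.1736 0.085 ]
268 [0.5027 0.1734 0.085 ]
271 [0.4948 0.1733 0.085 ]
274 [0.4868 0.1731 0.085 ]
277 [0.4789 0.173  0.085 ]
```

View pics/top3c.png

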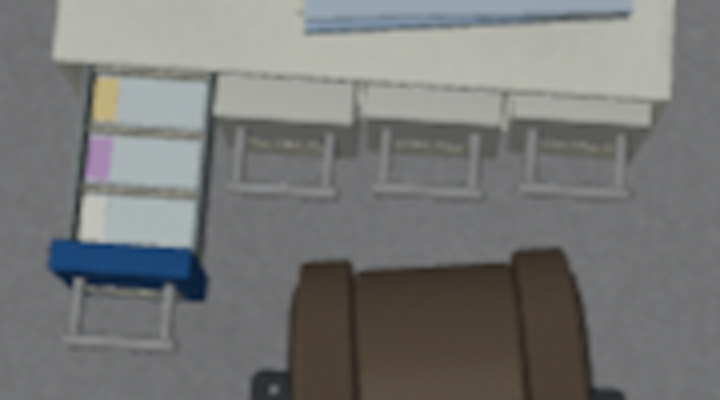

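The blue bar is now at row 270 (x about 0.497 m), so the drawer is about 118 mm out. The other three are home and the arm is clear.

```bash
python3 -c "
from cell import arm
print(arm.sign_off())"
```

```text
the job is handed in; nothing more can be done
None
```

Job handed in: the bay 1 drawer was the one left short and I pushed it home, then drew the blue drawer out about 118 mm and let go; the highest force I read was about 11 N, the rack, tub and bottle were not touched, and sign-off returned no verdict.

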